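# Set the test air and feed the clutch drum

### The arm

A 6-joint arm with a two-finger parallel gripper is mounted at the origin on the work surface. World frame = base frame: x ahead of the robot, y to its left, z up, the work surface at z = 0. Lengths are in m, angles in rad, forces in N, time in s.
With the tool pointing down it reaches from about 0.4 to 0.925 m from the base axis. Payload 12.5 kg.
Tool frame: the origin (TCP) lies at the very end of the fingers, on their centre line; the grasp point (between the pads) lies env.tcp_to_grasp behind it (env.tcp_to_grasp is the distance from the TCP to the grasp point, in m); z points along the fingers, y is the line along which they close (so a half turn about z gives the same grasp; the last joint's range is limited). The gripper opens to 95 mm and grips with 3 to 60 N. Pads are 20 mm wide; open, the fingers measure 119 mm over their backs; the gripper's body (75 mm by 180 mm) begins 59 mm behind the grasp point.
Start: joints at [1.091, 0.491, 1.559, -0, 1.092, -0.106], TCP at [0.228, 0.582, 0.215] pointing down, gripper open.
Joint ranges: [-3.1, 3.1], [-0.84, 2.19], [0.05, 2.79], [-1.13, 4.28], [0.06, 2.93], [-2.69, 2.69]. Speed limits (rad/s): [2.22, 2.22, 2.79, 3.14, 3.14, 3.14].

### API

Orientations are given as a unit quaternion [w, x, y, z].
In Python, from rig import env, read_camera, camera_params, order, boxes_of gives the robot as it stands.
- The arm moves only by the shell command python3 -m crank 'ROWS' [FORCE]. ROWS is JSON, a list of rows, each a list of 5 numbers: the opening, from 0 (shut) to 1 (fully open), then the shift along the world's x, y, z scaled (see below), then the turn about the world's z scaled (see below). A call has 1 to 5 rows; each row shifts and turns the commanded pose from where the row before left it; what a row does not reach is not made up. The controller multiplies each number of a shift by 300 mm and each number of a turn by 5 degrees. A row lasts 1/8 s, in which the tool goes at most 62.5 mm and 10.7 degrees, less where a joint would pass 70% of its speed; a pose out of reach is approached as far as the arm can. A call with a number of a shift or a turn outside -1 to 1 is refused whole. A call with a gripper value outside its range is refused whole. The fingers move at their own pace and stop on an object; FORCE is the grip in N (left out, the last holds). Time passes only in rows, so rows that do not move let the fingers close. It gives the time, the measured TCP pose, the force, the opening and the grip force at its end, in the units of the state.
- env.read_state(): the state, without advancing time (a new reading comes with each control period).
- read_camera(name): name is "scene" or "top" or "wrist"; returns the picture (400x640x3 uint8, red, green, blue); there is no depth.
- camera_params(name): a dict with "camera_matrix" (3x3 intrinsics, pixels), "rvec" (rotation vector, rad) and "tvec" (3), from world to camera coordinates, as OpenCV has them. Camera axes: x right, y down, z forward; pixel columns grow to the right and rows downward; lengths in m; the calibration is good to about 2 mm. A picture is of the moment at which its call begins: read the wrist's pose just before it. camera_params takes no time and is no camera call; for the wrist camera it gives the pose at the moment of the call.
- order.close_job(): hands the job in; it is judged then, once.
Trained networks look in the newest picture that a camera, given by its name, has taken for a name from the list of things; names that differ only in an ending like _2 or _b are one class to them, and where a whole thing is asked for, a point or a joint stands for the part that bears it (a point fixed in the world has none). Each returns a list of dicts, best first, with "score" (0 to 1); they miss things now and then, are a little off and sometimes report something else, mostly with a low value. They report only what shows in the picture. A call takes as long as a camera call. They do not tell look-alikes from the thing itself.
- boxes_of(query, camera): "point" ([column, row] as shares, 0 to 1, of the picture: columns of its width, rows of its height, amid what is visible of it).
The state is a dict: "t": time; "q": joint angles; "joint_vel": joint speeds; "joint_torque": joint torques, N m; "position": TCP position; "orientation": TCP orientation; "ft_force": force on the tool from outside, world axes, zero at the start; "moment": the same for the moment, N m; "gripper_width": finger opening in m; "gripper_force": force on a finger pad.
Only numpy, scipy, OpenCV 4.12 (cv2) and the standard library are available. Lean on these libraries where they do the work, as an engineer would, in place of code of your own. Each camera call takes 0.05 s, during which the arm holds its last target. There are 200 camera calls.

### The job

Get this clutch drum ready for its air check: with both outlet valves still shut, turn the black regulator knob until the gauge needle lies on the red set pointer, then swing the yellow lever of the station that carries the drum fully open to its stop. Leave the other station, under its orange dust cap, shut off, and do not shift the drum, the cap or the parts lying around.

Things in the scene. Friction and masses are not known exactly. Their poses are not given: they have to be found in the camera images.
- test_stand: air test stand, fixed to the bench: dark blue wedge console (456 wide, 179 deep, 50 high in front, 133 at its back), its aluminium control face sloping up away from the robot at 25 deg; behind it a deck 110 high with two seats, back edge 240 behind the origin. Origin at bench level, midway across, 90 behind the front; x points back, y left, z up; yaw within 13 deg
- face_origin (a point): middle of the lower front edge of the control face; x up the slope, y left, z straight out of the face (25 deg from vertical). In its x, y (mm): knob 42, 0; gauge centre 139, 0 (104 across, 13 high); valve axes (along z) at 95, 140 and 95, -140. Brass valve bodies reach 36 out of the face, the feed lines (10 mm tube, straight up the slope from each valve to its station) 23
- regulator_grip (a point): the pressure regulator: black ribbed round knob, 42 in diameter, its side from 8 to 40 out of the face. This point is on the knob's axis at the height to grip, 26 out of the face; z along the axis, out of the face. Nearest neighbour is the gauge case, whose edge is 45 from the knob's axis up the slope
- regulator (a joint): knob angle, 0 to 5.8 rad, grows clockwise as seen looking at the face; turned clockwise it raises the pressure. Stays where it is left, takes 0.12 N m to turn. The gauge needle follows it at once: needle angle = 0.8 x knob angle, in the same sense
- needle (a joint): angle of the black gauge needle, rad: 0 points to the lower left of the dial, grows clockwise, 2.36 points straight up the slope, 4.71 to the lower right. Starts below the set pointer by 0.5 to 2.2 rad
- set_pointer (a joint): angle of the red set pointer on the same scale as the needle; it is behind the gauge glass, and stays as it is: it marks the pressure wanted
- needle_tip (a point): end of the black needle, 38 from the gauge centre, 8.5 out of the face
- set_pointer_tip (a point): point on the red set pointer 38 from the gauge centre, 8.5 out of the face: with the needle on the pointer the two points coincide
- valve_left (a joint): lever of the left ball valve: 0 = shut, lever crosswise to the feed line and pointing outward (left, +y of the face); 1.571 = open, lever in line with the feed line and pointing up the slope; grows clockwise seen looking at the face. Stops at both ends; stays where left; takes 0.3 N m, about 5.5 N at the grip point. Starts shut
- valve_right (a joint): lever of the right ball valve, the mirror image: 0 = shut, pointing outward (right, -y of the face); 1.571 = open, pointing up the slope; grows anticlockwise seen looking at the face. Same stops and stiffness. Starts shut
- valve_left_grip (a point): middle of the yellow sleeve of the left lever, 56 from its axis and 38.5 out of the face: the sleeve is 48 long, 16 wide across the lever, 10 thick, with 33 of free space under it to the face, 10 over the feed line when open. It moves with the lever
- valve_right_grip (a point): the same for the right lever
- station_left (a point): top centre of the left seat on the deck (72 in diameter, 122 above the bench), fed by the left valve
- station_right (a point): top centre of the right seat, fed by the right valve
- drum: clutch drum of dark ribbed steel, 114 in diameter, 72 high, open on top with copper-coloured plates inside, 1.4 kg; stands loose on one of the two seats, left or right. Origin at the centre of its underside
- dust_cap: orange plastic dust cap, 70 in diameter, 28 high with its knob; lies loose on the other seat. Origin at the centre of its underside
- bearing: steel ball bearing, 62 in diameter, 17 high, lying on the deck between the seats. Origin under its centre
- gear_large: steel gear, 96 in diameter, 34 high, on the bench to the right of the stand. Origin under its centre
- gear_small: steel gear, 64 in diameter, 38 high, on the bench in front of the stand, to the left. Origin under its centre
- synchro_ring: brass synchroniser ring, 72 in diameter, 11 high, on the bench in front of the stand, to the right. Origin under its centre
- wrench: steel wrench, 190 long, lying on the bench to the left of the stand
- output_shaft: steel flanged shaft standing on its flange, 74 in diameter, 132 high, on the bench to the right of the stand. Origin under its centre
Not all that is in view belongs to the job. What is shaped like the drum but turquoise is not meant.

How it is judged:
On the way, in this order (a step that is already met when the one before it is completed fails the run):
1. with both valves shut, the needle stands on the red set pointer (tips within 5 mm) and rests there (distance between needle_tip and set_pointer_tip below 0.005 m and value of joint each of valve_left, valve_right below 0.1 rad), for 0.3 s.
2. the valve of the drum's station is open to its stop, the other one shut (((horizontal distance between drum and station_left below 0.03 m and value of joint valve_left above 1.45 rad and value of joint valve_right below 0.1 rad) or (horizontal distance between drum and station_right below 0.03 m and value of joint valve_right above 1.45 rad and value of joint valve_left below 0.1 rad))), for 0.2 s.
At the end, for the whole second after the job is handed in: The needle's end lies within 5 mm of the set pointer's (about 8 degrees); the lever of the station with the drum is within 0.12 rad of its open stop; the other lever is within 0.1 rad of shut; the drum still stands on its seat (within 30 mm) and nothing moves (distance between needle_tip and set_pointer_tip below 0.005 m and ((horizontal distance between drum and station_left below 0.03 m and value of joint valve_left above 1.45 rad and value of joint valve_right below 0.1 rad) or (horizontal distance between drum and station_right below 0.03 m and value of joint valve_right above 1.45 rad and value of joint valve_left below 0.1 rad)) and linear speed of drum below 0.02 m/s and velocity of joint valve_left between -0.05 and 0.05 rad/s and velocity of joint valve_right between -0.05 and 0.05 rad/s and velocity of joint regulator between -0.05 and 0.05 rad/s); the robot touches nothing.
It fails at once if the valve of the station without the drum is opened by more than 0.3 rad ((horizontal distance between drum and station_left below 0.03 m and value of joint valve_right above 0.3 rad) or (horizontal distance between drum and station_right below 0.03 m and value of joint valve_left above 0.3 rad)).
It fails at once if a valve is opened by more than 0.3 rad while the needle is more than 12 mm from the set pointer (value of joint any of valve_left, valve_right above 0.3 rad and distance between needle_tip and set_pointer_tip above 0.012 m).
It fails at once if the drum or the dust cap is shifted by more than 15 mm (distance of any of drum, dust_cap from where it was at the start of the episode above 0.015 m).
It fails at once if one of the parts lying around is shifted by more than 25 mm (distance of any of bearing, gear_large, gear_small, synchro_ring, wrench, output_shaft from where it was at the start of the episode above 0.025 m).
It also fails if it takes over 61 s, if anything falls off the work surface, if the arm or the gripper's body presses on something with over 40 N, if the wrist force passes 120 N, or if a joint passes its speed limit or range.

## Working session

There is one attempt and no reset: what is moved stays moved. The work goes in short steps, Python scripts to look and compute and a shell command to move; the robot and the scene stay as the last step left them, time stands still between calls to the robot, and variables do not carry over. Pictures are saved under pics/ and viewed, at most 12 in all, crops included, and the job is handed in when it is done.

```bash
ls; mkdir -p pics
python3 - <<'E'
from rig import *
import cv2,numpy as np
s=env.read_state();print(s['t'],s['position'],s['orientation'],s['gripper_width'],env.tcp_to_grasp)
for c in ("scene","top"):
    im=read_camera(c);cv2.imwrite(f"pics/{c}0.png",im[:,:,::-1]);p=camera_params(c);R=cv2.Rodrigues(np.array(p['rvec']))[0]
    print(c,np.array(p['camera_matrix']).round(1).tolist(),(-R.T@np.array(p['tvec']).ravel()).round(3))
    for q in ["regulator_grip","valve_left_grip","valve_right_grip","drum","dust_cap","needle_tip","set_pointer_tip","bearing","gear_small","synchro_ring"]:
        print(q,[(np.round(np.array(d['point'])*[640,400],1).tolist(),round(d['score'],2)) for d in boxes_of(q,c)[:3]])
E
```

```text
pics
0.0 [0.22807458 0.58162557 0.21405991] [-1.70795948e-04  1.85822780e-01  9.82583121e-01 -5.24087346e-04] 0.09491111977954382 0.0188
scene [[442.0, 0.0, 313.6], [0.0, 442.0, 197.2], [0.0, 0.0, 1.0]] [ 0.973 -0.525  0.981]
regulator_grip [([271.0, 203.8], 0.56)]
valve_left_grip [([323.2, 155.7], 0.72)]
valve_right_grip []
drum [([424.5, 145.9], 0.69), ([384.5, 179.4], 0.6)]
dust_cap [([335.3, 282.5], 0.94), ([385.0, 178.5], 0.41), ([198.5, 254.6], 0.26)]
needle_tip []
set_pointer_tip [([276.6, 161.5], 0.47), ([336.6, 279.8], 0.31)]
bearing [([367.7, 230.4], 0.72), ([251.7, 261.5], 0.26), ([336.9, 280.6], 0.23)]
gear_small [([275.0, 161.9], 0.57), ([321.4, 155.6], 0.42), ([251.5, 257.9], 0.36)]
synchro_ring [([198.2, 255.6], 0.78), ([274.7, 203.5], 0.4)]
top [[397.8, 0.0, 316.5], [0.0, 397.8, 200.1], [0.0, 0.0, 1.0]] [0.473 0.054 1.025]
regulator_grip [([340.2, 223.8], 0.7)]
valve_left_grip [([258.9, 218.8], 0.5)]
valve_right_grip [([415.2, 200.3], 0.66)]
drum [([154.4, 145.6], 0.95), ([264.9, 129.3], 0.72)]
dust_cap [([384.6, 121.7], 0.92), ([341.3, 227.5], 0.71)]
needle_tip []
set_pointer_tip [([216.6, 245.1], 0.62)]
bearing [([321.0, 113.1], 0.65), ([336.9, 176.5], 0.19)]
gear_small []
synchro_ring [([424.1, 257.6], 0.72)]
```

View pics/scene0.png

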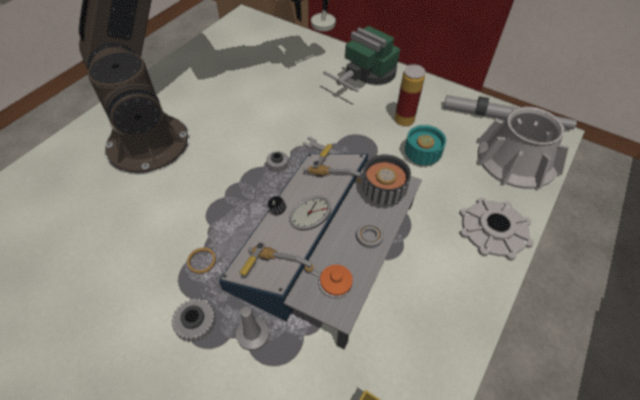

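View pics/top0.png

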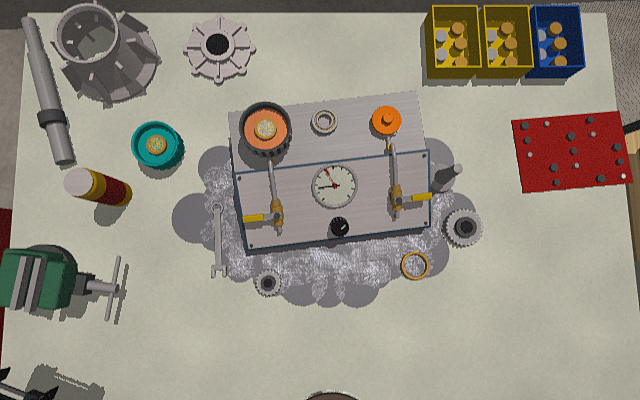

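The scene view shows the drum on the left seat (386,178), the dust cap on the right seat (336,280), the knob at (277,205) and the gauge at (310,213). In the top view the left yellow lever is at (253,218), the right one at (422,197), the knob at (338,227) and the gauge at (334,186). The drum is on the left station, so the left valve is the one to open. Next I fit the stand pose and rectify the gauge.

```bash
cat > h.py <<'E'
import cv2,numpy as np,json
from rig import *
c,s=np.cos(np.radians(25)),np.sin(np.radians(25))
def face(P,u,v,w):
    ox,oy,ps=P[:3]; x=-.09+u*c-w*s; z=.05+u*s+w*c
    return np.array([ox+x*np.cos(ps)-v*np.sin(ps),oy+x*np.sin(ps)+v*np.cos(ps),z+(P[3] if len(P)>3 else 0)])
def proj(p,X):
    return cv2.projectPoints(np.atleast_2d(X).astype(float),np.array(p['rvec']),np.array(p['tvec']),np.array(p['camera_matrix']),None)[0].reshape(-1,2)
def rect(im,p,P,w=.0085,half=.055,n=440,u0=.139,v0=0):
    # rectified: up = up slope, right = -y
    src=proj(p,np.array([face(P,u0+a,v0+b,w) for a,b in((half,half),(half,-half),(-half,-half),(-half,half))])).astype(np.float32)
    H=cv2.getPerspectiveTransform(src,np.float32([[0,0],[n,0],[n,n],[0,n]]))
    return cv2.warpPerspective(im,H,(n,n),flags=cv2.INTER_CUBIC)
E
cat > fit.py <<'E'
from h import *
from scipy.optimize import least_squares
obs=[];pars={}
def blob(im,mask,box):
    m=np.zeros(im.shape[:2],np.uint8);x0,y0,x1,y1=box;m[y0:y1,x0:x1]=mask[y0:y1,x0:x1]
    n,l,st,ce=cv2.connectedComponentsWithStats(m);k=1+np.argmax(st[1:,4]);return ce[k],st[k,4]
F={'sl':(.095,.196,.0385),'sr':(.095,-.196,.0385),'g':(.139,0,.012),'k':(.042,0,.03)}
B={'scene':{'sl':(315,140,338,168),'sr':(236,255,262,280),'g':(285,190,335,235)},'top':{'sl':(238,210,266,226),'sr':(410,188,436,206),'g':(308,158,360,212)}}
K={'scene':(277,204.5),'top':(338.8,226.5)}
for cam in B:
    im=read_camera(cam);p=camera_params(cam);pars[cam]=(im,p);hsv=cv2.cvtColor(im,cv2.COLOR_RGB2HSV)
    y=((hsv[...,0]>20)&(hsv[...,0]<32)&(hsv[...,1]>170)&(hsv[...,2]>110)).astype(np.uint8)
    g=((hsv[...,1]<45)&(hsv[...,2]>195)).astype(np.uint8)
    for k,b in B[cam].items():
        pt,a=blob(im,g if k=='g' else y,b);obs.append((cam,k,pt));print(cam,k,pt.round(1),a)
    obs.append((cam,'k',np.array(K[cam])))
f=lambda P:np.concatenate([proj(pars[cam][1],face(P,*F[k]))[0]-pt for cam,k,pt in obs])
r=least_squares(f,[.55,0,0.05,0],loss='soft_l1');P=r.x;print(P);print([(o[0],o[1],e.round(1).tolist()) for o,e in zip(obs,f(P).reshape(-1,2))])
json.dump(list(P),open('P.json','w'))
for n,a in {'knob':(.042,0,.026),'sl':(.095,.196,.0385),'axisL':(.095,.14,.0385),'openL':(.151,.14,.0385)}.items(): print(n,face(P,*a).round(4))
out=np.hstack([cv2.resize(rect(*pars[k],P),(390,390)) for k in('top','scene')]);cv2.imwrite('pics/g0.png',out[:,:,::-1])
E
python3 fit.py
```

```text
Traceback (most recent call last):
  File "fit.py", line 15, in <module>
    pt,a=blob(im,g if k=='g' else y,b);obs.append((cam,k,pt));print(cam,k,pt.round(1),a)
         ~~~~^^^^^^^^^^^^^^^^^^^^^^^^^
  File "fit.py", line 6, in blob
    n,l,st,ce=cv2.connectedComponentsWithStats(m);k=1+np.argmax(st[1:,4]);return ce[k],st[k,4]
                                                      ~~~~~~~~~^^^^^^^^^^
ValueError: attempt to get argmax of an empty sequence
```

```bash
python3 - <<'E'
t=open('fit.py').read()
t=t.replace("(hsv[...,1]>170)&(hsv[...,2]>110)","(hsv[...,1]>150)&(hsv[...,2]>90)").replace("g=((hsv[...,1]<45)&(hsv[...,2]>195)).astype(np.uint8)","x0,y0,x1,y1=B[cam]['g'];sub=im[y0:y1,x0:x1,1];th=np.percentile(sub,85)-22;print(cam,th,np.median(sub),im[218,253],im[154,325]);g=(im[...,1]>th).astype(np.uint8);g=cv2.morphologyEx(g,cv2.MORPH_CLOSE,np.ones((7,7)))")
open('fit.py','w').write(t)
E
python3 fit.py
```

```text
scene 120.0 128.0 [116 114 117] [138 116  57]
scene sl [325.7 150. ] 23
scene sr [247.8 265.2] 44
scene g [308.  211.5] 2048
top 144.0 149.0 [171 135  10] [160 153 153]
top sl [252.8 217.9] 139
top sr [421.7 196.4] 130
top g [333.5 184.5] 2808
[ 0.58829345 -0.01810497  0.11363423 -0.00214847]
[('scene', 'sl', [-0.1, 0.2]), ('scene', 'sr', [-0.6, 1.3]), ('scene', 'g', [1.0, 0.1]), ('scene', 'k', [-1.7, -1.1]), ('top', 'sl', [-1.2, -0.3]), ('top', 'sr', [-0.4, -0.7]), ('top', 'g', [0.5, 0.5]), ('top', 'k', [-0.1, 0.1])]
knob [ 0.5258 -0.0252  0.0892]
sl [0.546  0.1743 0.1229]
axisL [0.5524 0.1187 0.1229]
openL [0.6028 0.1245 0.1466]
```

View pics/g0.png

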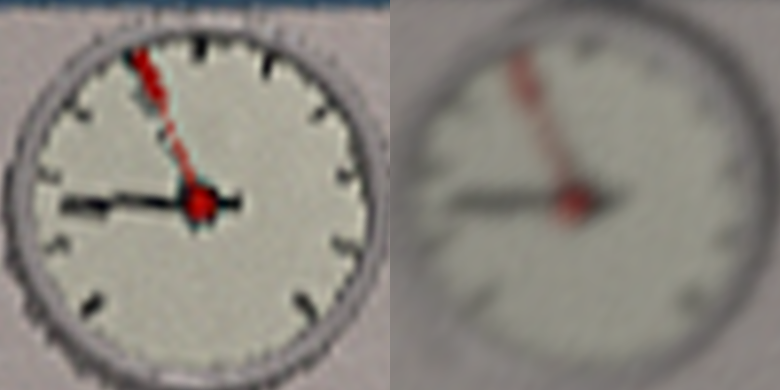

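```bash
python3 -m crank '[[1,0.083,-0.16,0.1,1],[1,0.083,-0.16,0.1,1],[1,0.083,-0.16,0.1,1],[1,0.083,-0.17,0,1],[1,0.083,-0.17,0,1]]'
python3 -m crank '[[1,0.083,-0.17,0,1],[1,0.083,-0.17,0,1],[1,0.083,-0.17,0,1],[1,0.083,-0.17,0,1],[1,0.083,-0.17,0,1]]'
python3 -m crank '[[1,0.083,-0.17,0,0],[1,0.083,-0.17,0,0],[1,0,0,0,0]]'
cat > look.py <<'E'
from h import *
import sys
P=json.load(open('P.json'))
s_=env.read_state();p=camera_params('wrist');im=read_camera('wrist')
q=s_['orientation'];R=cv2.Rodrigues(np.zeros(3))[0]
from scipy.spatial.transform import Rotation as Ro
yv=Ro.from_quat([q[1],q[2],q[3],q[0]]).apply([0,1,0]);print('t',round(s_['t'],2),'tcp',s_['position'].round(4),'closedir',np.degrees(np.arctan2(yv[1],yv[0])).round(1),'w',round(s_['gripper_width'],4),'F',np.round(s_['ft_force'],1))
for n,a in {'knob':(.042,0,.04),'gauge':(.139,0,.0085),'sl':(.095,.196,.0385)}.items():
    x=proj(p,face(P,*a))[0];print(n,x.round(1));cv2.drawMarker(im,tuple(int(i) for i in x.clip(0,639)),(0,255,0))
cv2.imwrite(f'pics/{sys.argv[1]}.png',im[:,:,::-1])
E
sed -i "s/'g':(.139,0,.012)/'g':(.139,0,.0085)/; s/'top':{/'top':{/" fit.py
python3 - <<'E'
from h import *
P=json.load(open('P.json'))
# hub pixels from rectified picture (390 px = 110 mm)
for cam,(x,y) in {'top':(200,205),'scene':(183,203)}.items():
    print(cam,proj(camera_params(cam),face(P,.139+(195-y)*.11/390,(195-x)*.11/390,.0085))[0].round(1))
E
python3 look.py w1
```

```text
t: 1.88
position: [0.3532, 0.3343, 0.3052]
orientation: [0.001, -0.033, 0.999, 0.0]
ft_force: [0.7, 1.1, -0.0]
gripper_width: 0.0951
gripper_force: 0.0
t: 2.5
position: [0.4778, 0.0791, 0.3049]
orientation: [0.0, -0.248, 0.969, 0.0]
ft_force: [0.8, 1.4, -0.3]
gripper_width: 0.0951
gripper_force: 0.0
t: 2.88
position: [0.528, -0.0241, 0.3041]
orientation: [-0.0, -0.245, 0.97, -0.0]
ft_force: [-0.4, -0.2, -1.0]
gripper_width: 0.0951
gripper_force: 0.0
top [334.5 185.7]
scene [309.4 211.5]
t 2.88 tcp [ 0.528  -0.0241  0.3041] closedir 118.4 w 0.0951 F [-0.4 -0.2 -1. ]
knob [321.1 175.3]
gauge [289.3 255.3]
sl [459.7 277.4]
```

View pics/w1.png

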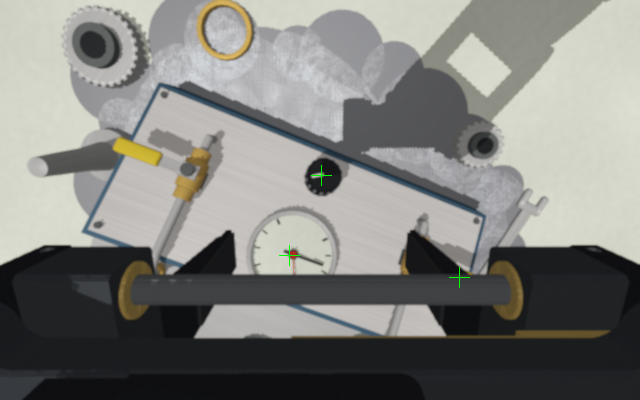

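The wrist view shows the knob at (323,176), against a prediction of (321,175). The gauge hub is at (293,255), predicted (289,255), so the fit is good to about 2 mm. Next I grip the knob and turn it clockwise.

```bash
python3 -m crank '[[0.65,-0.012,0,-0.19,0],[0.65,0,0,-0.19,0],[0.65,0,0,-0.19,0],[0.65,0,0,-0.12,0],[0.65,0,0,-0.063,0]]' 30
python3 -m crank '[[0.65,0,0,0,0],[0,0,0,0,0],[0,0,0,0,0],[0,0,0,0,0],[0,0,0,0,0]]' 30
python3 -m crank '[[0,0,0,0,-1],[0,0,0,0,-1],[0,0,0,0,-1],[0,0,0,0,-1]]'
python3 - <<'E'
from h import *
P=json.load(open('P.json'))
cv2.imwrite('pics/g1.png',np.hstack([rect(read_camera(k),camera_params(k),P) if k=='top' else cv2.resize(read_camera(k)[140:260,220:360],(513,440)) for k in('top','scene')])[:,:780,::-1])
E
```

```text
t: 3.55
position: [0.5223, -0.0197, 0.0772]
orientation: [-0.001, -0.247, 0.969, 0.001]
ft_force: [0.1, 0.2, 0.2]
gripper_width: 0.062
gripper_force: 0.0
t: 4.18
position: [0.5254, -0.0228, 0.0801]
orientation: [0.002, -0.247, 0.969, -0.002]
ft_force: [4.5, -13.0, -1.4]
gripper_width: 0.0428
gripper_force: 29.3
t: 4.68
position: [0.526, -0.0233, 0.0798]
orientation: [0.003, -0.074, 0.997, -0.002]
ft_force: [9.9, -17.6, -11.3]
gripper_width: 0.0414
gripper_force: 29.9
```

View pics/g1.png

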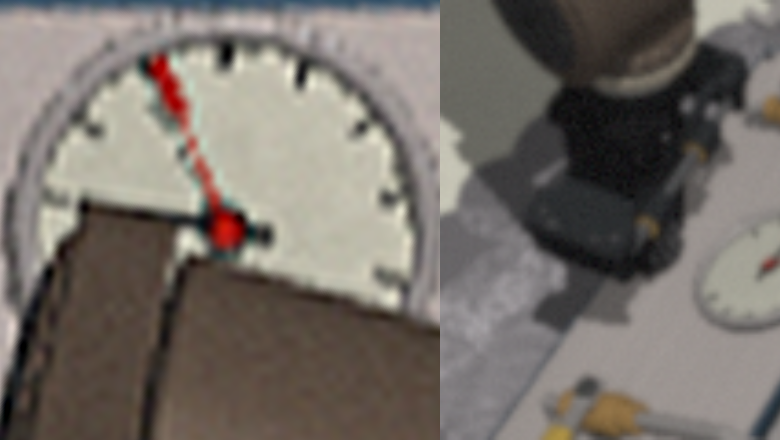

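The top crop shows the red pointer tip at (155,60) and the hub at (226,230). The needle runs from there to (85,205), so it turned about 10°, and it does follow the knob. I'll shift slightly to relieve the side force and continue.

```bash
python3 -m crank '[[0,0.003,-0.006,0,-1],[0,0,0,0,-1],[0,0,0,0,-1],[0,0,0,0,-1],[0,0,0,0,-1]]' 40
python3 -m crank '[[0,0,0,0,0],[0.65,0,0,0,0],[0.65,0,0,0,0],[0.65,0,0,0.1,1],[0.65,0,0,0.1,1]]'
python3 -m crank '[[0.65,0,0,0.15,1],[0.65,0,0,0.15,1],[0.65,0,0,0.1,1],[0.65,0,0,0,1],[0.65,0,0,0,1]]'
python3 -m crank '[[0.65,0,0,0,1],[0.65,0,0,0,1],[0.65,0,0,0,0]]'
cat > ang.py <<'E'
from h import *
P=json.load(open('P.json'))
def run(cam,im,p):
    n=880;r=rect(im,p,P,n=n).astype(float)  # 8 px/mm
    redm=((r[...,0]-r[...,1])>50).astype(np.uint8);yy,xx=np.mgrid[:n,:n]
    m=redm*((xx-440)**2+(yy-440)**2<400**2)
    er=cv2.erode(m.astype(np.uint8),np.ones((21,21)))
    if er.sum()==0: return print(cam,'no hub')
    k,l,st,ce=cv2.connectedComponentsWithStats(er);d=np.hypot(*(ce[1:]-440).T);hx,hy=ce[1+np.argmin(d)]
    A=np.radians(np.arange(-140,140,1.));R=np.arange(12,34,.5)*8
    X=(hx+np.outer(np.sin(A),R)).astype(np.float32);Y=(hy-np.outer(np.cos(A),R)).astype(np.float32)
    S=cv2.remap(r.astype(np.float32),X,Y,cv2.INTER_LINEAR)
    red=(S[...,0]-S[...,1]).mean(1);dark=-(S[...,0]).mean(1)
    f=lambda v:(lambda w:np.degrees((w*A).sum()/w.sum()).round(1))(np.where(abs(np.arange(len(v))-v.argmax())<8,(v-np.median(v)).clip(0),0))
    print(cam,'hub',(hx-440)/8,(hy-440)/8,'red',f(red),'needle',f(dark),'contrast',red.max().round(),(dark.max()-np.median(dark)).round())
for cam in('top','wrist'):
    p=camera_params(cam);run(cam,read_camera(cam),p)
E
python3 ang.py; python3 look.py w2
```

```text
t: 5.4
position: [0.5257, -0.0244, 0.0801]
orientation: [0.002, 0.143, 0.99, -0.001]
ft_force: [-0.8, -14.0, 5.0]
gripper_width: 0.0426
gripper_force: 41.6
t: 6.02
position: [0.5241, -0.0226, 0.1397]
orientation: [-0.0, 0.054, 0.999, 0.0]
ft_force: [0.3, 0.2, 0.3]
gripper_width: 0.0614
gripper_force: 0.0
t: 6.65
position: [0.5241, -0.0226, 0.2596]
orientation: [0.001, -0.163, 0.987, -0.0]
ft_force: [0.3, 0.8, 0.5]
gripper_width: 0.0618
gripper_force: 0.0
t: 7.02
position: [0.5241, -0.0227, 0.259]
orientation: [0.0, -0.247, 0.969, 0.0]
ft_force: [0.4, -1.0, -0.6]
gripper_width: 0.0617
gripper_force: 0.0
top no hub
wrist hub -2.27877138413686 3.964035769828925 red -22.3 needle -90.5 contrast 2.0 10.0
t 7.12 tcp [ 0.5242 -0.0227  0.259 ] closedir 118.5 w 0.0618 F [0.1 0.1 1. ]
knob [318.3 185.1]
gauge [282.4 274.7]
sl [474.1 300. ]
```

View pics/w2.png

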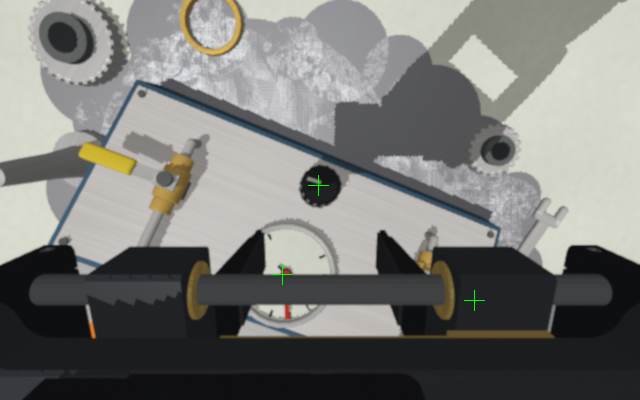

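The wrist view has the knob centred at (320,186), with the gauge at (286,272) mostly hidden behind the gripper bar. The scene camera sees the gauge, so I'll read it there.

```bash
sed -i '/^for cam in/,$d' ang.py; sed -i "s/^def run(cam,im,p):/def run(cam,im,p,hub=None):/; s/^    if er.sum()==0: .*/    if hub is None and er.sum()==0: return print(cam,'no hub')/; s/^    k,l,st,ce=\(.*\)$/    if hub: hx,hy=hub[0]*8+440,hub[1]*8+440\n    else:\n        k,l,st,ce=\1/" ang.py
cat >> ang.py <<'E'
im=0
for i in range(4): im=im+read_camera('scene').astype(float)/4
run('scene',im.astype(np.uint8),camera_params('scene'),(-3.4,2.3))
import sys
if len(sys.argv)>1: run('wrist',read_camera('wrist'),camera_params('wrist'))
run('scene0',cv2.imread('pics/scene0.png')[:,:,::-1].copy(),camera_params('scene'),(-3.4,2.3))
run('top0',cv2.imread('pics/top0.png')[:,:,::-1].copy(),camera_params('top'),(1.4,2.8))
E
python3 ang.py
```

```text
scene hub -3.3999999999999986 2.299999999999997 red -21.1 needle -62.0 contrast 21.0 49.0
scene0 hub -3.3999999999999986 2.299999999999997 red -21.9 needle -89.1 contrast 19.0 47.0
top0 hub 1.3999999999999986 2.799999999999997 red -20.8 needle -88.7 contrast 70.0 119.0
```

```bash
python3 -m crank '[[0.65,0.005,-0.006,-0.19,0],[0.65,0,0,-0.19,0],[0.65,0,0,-0.16,0],[0.65,0,0,-0.066,0],[0.65,0,0,0,0]]' 45
python3 -m crank '[[0,0,0,0,0],[0,0,0,0,0],[0,0,0,0,0],[0,0,0,0,0]]' 45
python3 ang.py | head -1
python3 -m crank '[[0,0,0,0,-1],[0,0,0,0,-1],[0,0,0,0,-1],[0,0,0,0,-1],[0,0,0,0,-1]]'
python3 -m crank '[[0,0,0,0,-1],[0,0,0,0,-1],[0,0,0,0,-1],[0,0,0,0,-1],[0,0,0,0,0]]'
python3 ang.py | head -1
```

```text
t: 8.0
position: [0.5254, -0.0247, 0.0757]
orientation: [-0.001, -0.247, 0.969, 0.0]
ft_force: [-0.5, -0.2, 0.4]
gripper_width: 0.0618
gripper_force: 0.0
t: 8.5
position: [0.5251, -0.0236, 0.0774]
orientation: [-0.0, -0.246, 0.969, 0.001]
ft_force: [-4.2, 9.1, 3.1]
gripper_width: 0.0427
gripper_force: 45.0
scene hub -3.3999999999999986 2.299999999999997 red -21.9 needle -62.9 contrast 21.0 49.0
t: 9.32
position: [0.5251, -0.0239, 0.0773]
orientation: [-0.001, -0.03, 1.0, 0.001]
ft_force: [-1.2, 4.6, -0.5]
gripper_width: 0.0405
gripper_force: 45.0
t: 9.95
position: [0.5256, -0.0245, 0.0772]
orientation: [-0.0, 0.142, 0.99, 0.0]
ft_force: [-2.6, 1.8, 1.2]
gripper_width: 0.0424
gripper_force: 45.0
scene hub -3.3999999999999986 2.299999999999997 red -23.0 needle -32.9 contrast 24.0 53.0
```

```bash
python3 -m crank '[[0,0,0,0,-1],[0,0,0,0,-1],[0,0,0,0,-1],[0,0,0,0,0]]'
python3 ang.py | head -1
```

```text
t: 10.65
position: [0.526, -0.0253, 0.0769]
orientation: [0.0, 0.27, 0.963, -0.0]
ft_force: [-3.2, -4.8, -1.5]
gripper_width: 0.0439
gripper_force: 45.0
scene hub -3.3999999999999986 2.299999999999997 red -21.1 needle -24.0 contrast 18.0 42.0
```

```bash
python3 -m crank '[[0,0,0,0,-0.5],[0,0,0,0,0],[0.65,0,0,0,0],[0.65,0,0,0,0]]'
python3 -m crank '[[0.65,0,0,0.15,1],[0.65,0,0,0.18,1],[0.65,0.11,0,0.18,1],[0.65,0.11,0,0.18,1],[0.65,0.11,0,0,1]]'
python3 -m crank '[[0.65,0,0,0,1],[0.65,0,0,0,1],[0.65,0,0,0,0]]'
python3 ang.py 1; python3 look.py w3
python3 - <<'E'
from h import *
P=json.load(open('P.json'))
cv2.imwrite('pics/g3.png',rect(read_camera('wrist'),camera_params('wrist'),P,n=590)[:,:,::-1])
print('lever TCP waypoints (h=half finger)')
for f in (-8,0,15,30,45,60,75,90,96):
    a=np.radians(f);d=np.array([np.sin(a),np.cos(a)]);n=np.array([np.cos(a),-np.sin(a)])
    h=11*abs(n[0])+12*abs(n[1])
    q=np.array([.095,.14])+.054*d-(.008+h/1000)*n
    X=face(P,*q,.0385)-[0,0,.016];print(f,X.round(4))
E
```

```text
t: 11.35
position: [0.5254, -0.0251, 0.0772]
orientation: [-0.0, 0.291, 0.957, -0.0]
ft_force: [-7.4, -6.4, 8.8]
gripper_width: 0.0585
gripper_force: 5.5
t: 11.98
position: [0.6263, -0.0247, 0.2877]
orientation: [0.004, 0.076, 0.997, -0.0]
ft_force: [-0.4, 0.6, -1.8]
gripper_width: 0.0621
gripper_force: 0.0
t: 12.35
position: [0.6241, -0.0246, 0.2826]
orientation: [0.0, -0.01, 1.0, 0.0]
ft_force: [-0.5, -0.5, 0.3]
gripper_width: 0.0617
gripper_force: 0.0
scene hub -3.3999999999999986 2.299999999999997 red -21.1 needle -22.0 contrast 17.0 42.0
wrist hub -2.619723618090454 3.88718592964824 red -23.2 needle -28.2 contrast 77.0 131.0
scene0 hub -3.3999999999999986 2.299999999999997 red -21.9 needle -89.1 contrast 19.0 47.0
top0 hub 1.3999999999999986 2.799999999999997 red -20.8 needle -88.7 contrast 70.0 119.0
t 12.6 tcp [ 0.624  -0.0247  0.2827] closedir 91.0 w 0.0618 F [0.9 0.4 0.2]
knob [319.7  85.6]
gauge [328.8 185.4]
sl [524.1 115.8]
lever TCP waypoints (h=half finger)
-8 [0.5215 0.1661 0.0951]
0 [0.5291 0.1704 0.0989]
15 [0.5395 0.1754 0.1039]
30 [0.5517 0.1775 0.1097]
45 [0.565  0.1758 0.1158]
60 [0.5783 0.1697 0.1216]
75 [0.5901 0.1589 0.1265]
90 [0.5987 0.1441 0.1297]
96 [0.601  0.1397 0.1305]
```

View pics/g3.png

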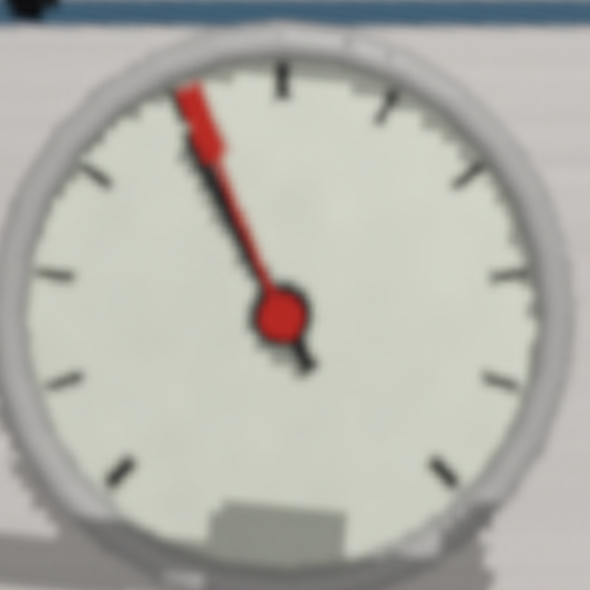

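The wrist close-up shows the red tip at (190,90), the hub at (281,316) and the needle tail at (308,368). The needle is still about 4–5° below the pointer. That is inside tolerance but close, so I'll make one small correction.

```bash
python3 -m crank '[[0.65,-0.11,0,0,1],[0.65,-0.11,0,-0.18,1],[0.65,-0.107,0,-0.18,0],[0.65,0,0,-0.18,0],[0.65,0,0,-0.08,0]]' 45
python3 -m crank '[[0.65,0,0,-0.064,0],[0.65,0,0,0,0],[0,0,0,0,0],[0,0,0,0,0],[0,0,0,0,0]]' 45
python3 -m crank '[[0,0,0,0,0],[0,0,0,0,-1],[0,0,0,0,-1],[0,0,0,0,-0.2],[0,0,0,0,0]]'
python3 ang.py |head -1
python3 -m crank '[[0.65,0,0,0,0],[0.65,0,0,0,0],[0.65,0,0,0.15,0],[0.65,0,0,0.18,0],[0.65,0.11,0,0.18,0]]'
python3 -m crank '[[0.65,0.11,0,0.18,0],[0.65,0.11,0,0,0],[0.65,0,0,0,0],[0.65,0,0,0,0]]'
python3 ang.py 1 | head -2
python3 - <<'E'
from h import *
P=json.load(open('P.json'))
cv2.imwrite('pics/g4.png',rect(read_camera('wrist'),camera_params('wrist'),P,n=590)[:,:,::-1])
E
```

```text
t: 13.32
position: [0.5254, -0.0246, 0.0954]
orientation: [-0.001, -0.096, 0.995, 0.0]
ft_force: [1.0, 0.5, 0.7]
gripper_width: 0.062
gripper_force: 0.0
t: 13.95
position: [0.5265, -0.0238, 0.0792]
orientation: [0.0, -0.096, 0.995, 0.001]
ft_force: [-1.3, 8.7, 4.8]
gripper_width: 0.0409
gripper_force: 45.0
t: 14.58
position: [0.5265, -0.0241, 0.0793]
orientation: [0.0, -0.001, 1.0, 0.0]
ft_force: [-1.7, 5.5, 7.5]
gripper_width: 0.0411
gripper_force: 45.1
scene hub -3.3999999999999986 2.299999999999997 red -22.0 needle -16.0 contrast 19.0 39.0
t: 15.4
position: [0.5581, -0.0248, 0.2327]
orientation: [-0.0, -0.0, 1.0, 0.0]
ft_force: [1.0, 0.1, -0.5]
gripper_width: 0.0621
gripper_force: 0.0
t: 15.9
position: [0.6239, -0.0248, 0.2834]
orientation: [-0.001, -0.001, 1.0, 0.0]
ft_force: [0.6, 0.1, 0.1]
gripper_width: 0.062
gripper_force: 0.0
scene hub -3.3999999999999986 2.299999999999997 red -21.2 needle -16.0 contrast 19.0 40.0
wrist hub -2.5943645990922874 3.679525970751385 red -21.8 needle -20.4 contrast 87.0 64.0
```

View pics/g4.png

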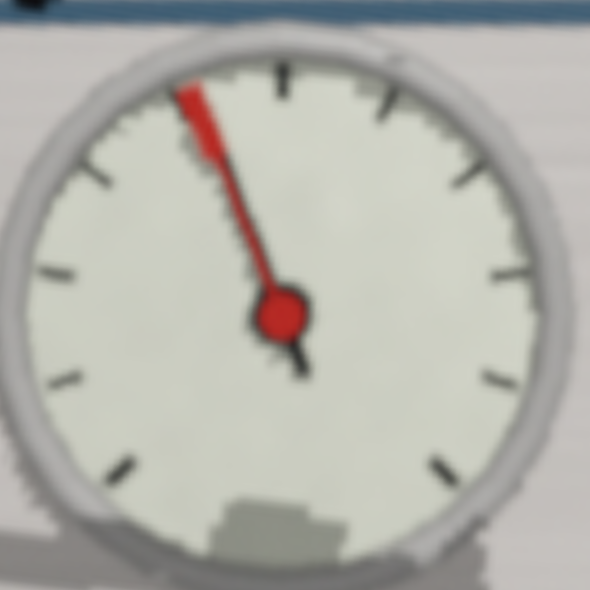

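The close-up shows the needle behind the red pointer, with tail (303,375), hub (281,316) and red tip (190,90) in line. The pressure is set. Next is the left lever, pushed with closed fingers.

```bash
python3 -m crank '[[0,-0.091,0.161,0,0],[0,-0.091,0.161,0,0],[0,-0.091,0.161,0,0],[0,-0.09,0.161,0,0],[0,0,0,-0.19,0]]' 20
python3 -m crank '[[0,0,0,-0.19,0],[0,0,0,-0.19,0],[0,0,0,-0.057,0],[0,0,0,0,0]]'
python3 look.py w4
```

```text
t: 16.82
position: [0.5158, 0.1715, 0.2299]
orientation: [0.004, -0.003, 1.0, 0.001]
ft_force: [0.9, -0.6, -0.6]
gripper_width: 0.0175
gripper_force: 0.0
t: 17.32
position: [0.5152, 0.1683, 0.0949]
orientation: [-0.001, -0.001, 1.0, -0.0]
ft_force: [0.6, -0.4, 0.6]
gripper_width: 0.0004
gripper_force: 0.0
t 17.32 tcp [0.5152 0.1683 0.0949] closedir 90.1 w 0.0004 F [ 0.6 -0.4  0.6]
knob [-40.8 262.2]
gauge [  3.1 431.4]
sl [329.6 329.1]
```

View pics/w4.png

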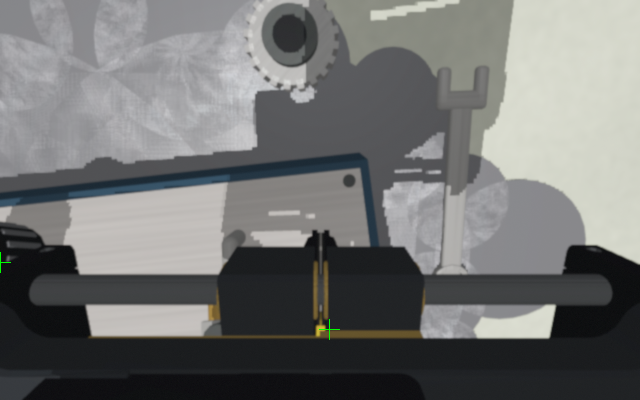

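The wrist view shows the closed fingers just in front of the yellow sleeve at (320,330), clear of the wrench (455,180) and small gear (290,35). Next I push the lever along its arc.

```bash
python3 -m crank '[[0,0.047,0.007,0.013,0],[0,0.018,0.009,0.009,0],[0,0.017,0.008,0.008,0],[0,0.021,0.004,0.01,0],[0,0.02,0.003,0.009,0]]'
python3 -m crank '[[0,0.022,-0.003,0.01,0],[0,0.022,-0.003,0.01,0],[0,0.022,-0.01,0.01,0],[0,0.022,-0.01,0.009,0],[0,0.02,-0.018,0.008,0]]'
python3 -m crank '[[0,0.019,-0.018,0.008,0],[0,0.015,-0.025,0.006,0],[0,0.014,-0.024,0.005,0],[0,0.006,-0.015,0,0],[0,0,0,0,0]]'
python3 -c "
from rig import *
import cv2
cv2.imwrite('pics/s5.png',cv2.resize(read_camera('scene')[100:300,190:440],(750,600),interpolation=cv2.INTER_CUBIC)[:,:,::-1])"
```

```text
t: 18.0
position: [0.5512, 0.1775, 0.1117]
orientation: [-0.001, -0.001, 1.0, -0.0]
ft_force: [-7.8, -1.7, -0.7]
gripper_width: 0.0005
gripper_force: 3.2
t: 18.62
position: [0.5842, 0.1649, 0.1261]
orientation: [-0.001, -0.001, 1.0, 0.0]
ft_force: [-6.0, 2.9, -0.0]
gripper_width: 0.0002
gripper_force: 2.6
t: 19.25
position: [0.6002, 0.1422, 0.1321]
orientation: [-0.0, -0.001, 1.0, 0.002]
ft_force: [-7.4, 16.4, 3.2]
gripper_width: 0.0007
gripper_force: 8.5
```

View pics/s5.png

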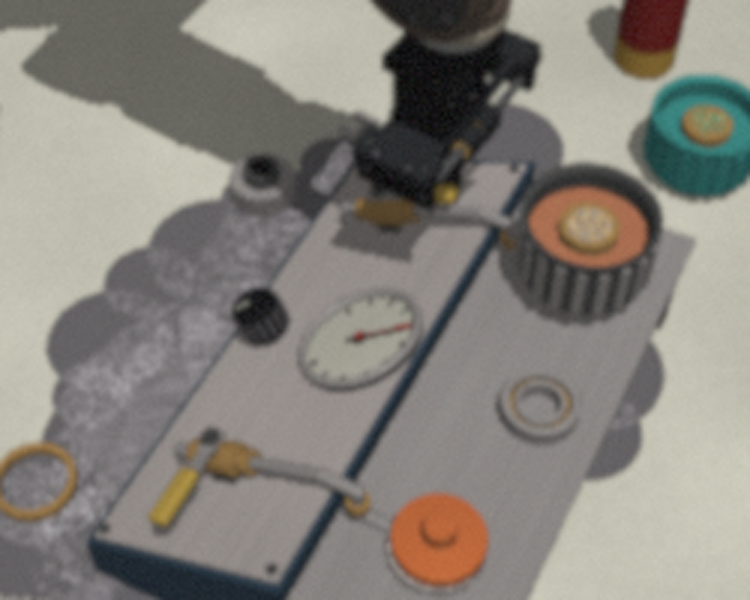

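Scene view: the lever's yellow sleeve, around (447,190), is nearly in line with the feed line, and the reaction has risen to 16 N, so it is at or close to the stop. I'll press a little more, back off, lift away and check.

```bash
python3 -m crank '[[0,0,-0.015,0,0],[0,0,-0.01,0,0],[0,0,0,0,0]]'
python3 -m crank '[[0,0,0.06,0,0],[0,0,0.03,0.05,0],[0,0,0,0.18,0],[0,-0.1,0,0.18,0],[0,-0.15,0.1,0.1,0]]'
python3 -m crank '[[0,-0.15,0.12,0,0],[0,-0.15,0.12,0,0],[0,-0.15,0.12,0,0],[0,0,0,0,0]]'
python3 ang.py|head -1
python3 - <<'E'
from h import *
P=json.load(open('P.json'))
L=[rect(read_camera('top'),camera_params('top'),P,w=.0385,half=.075,n=390,u0=.13,v0=.15)]
L.append(cv2.resize(read_camera('scene')[130:260,260:390],(390,390),interpolation=cv2.INTER_CUBIC))
cv2.imwrite('pics/fin.png',np.hstack(L)[:,:,::-1])
im=rect(read_camera('top'),camera_params('top'),P,w=.0385,half=.075,n=600,u0=.13,v0=.15);h=cv2.cvtColor(im,cv2.COLOR_RGB2HSV)
m=((h[...,0]>20)&(h[...,0]<32)&(h[...,1]>150)&(h[...,2]>90)).astype(np.uint8)
n,l,st,ce=cv2.connectedComponentsWithStats(m);k=1+np.argmax(st[1:,4]);c_=ce[k];print('sleeve u,v',.13+(300-c_[1])*.15/600,.15+(300-c_[0])*.15/600,st[k])
print(cv2.fitLine(np.argwhere(l==k)[:,::-1].astype(np.float32),2,0,.01,.01).ravel())
E
```

```text
t: 19.68
position: [0.6003, 0.1409, 0.1323]
orientation: [0.001, -0.001, 1.0, 0.006]
ft_force: [-6.4, 56.2, 1.0]
gripper_width: 0.0002
gripper_force: 28.2
t: 20.3
position: [0.5267, 0.1882, 0.2877]
orientation: [0.003, 0.001, 1.0, 0.0]
ft_force: [0.6, 0.5, 1.1]
gripper_width: 0.0005
gripper_force: 0.0
t: 20.8
position: [0.3891, 0.2987, 0.2855]
orientation: [0.001, -0.002, 1.0, 0.001]
ft_force: [0.7, 0.0, 0.3]
gripper_width: 0.0004
gripper_force: 0.0
scene hub -3.3999999999999986 2.299999999999997 red -21.9 needle -16.0 contrast 17.0 36.0
sleeve u,v 0.1470760540903746 0.13921199395262893 [  309   130    68   201 11906]
[ 1.1546172e-03 -9.9999934e-01  3.4315204e+02  2.3169579e+02]
```

View pics/fin.png

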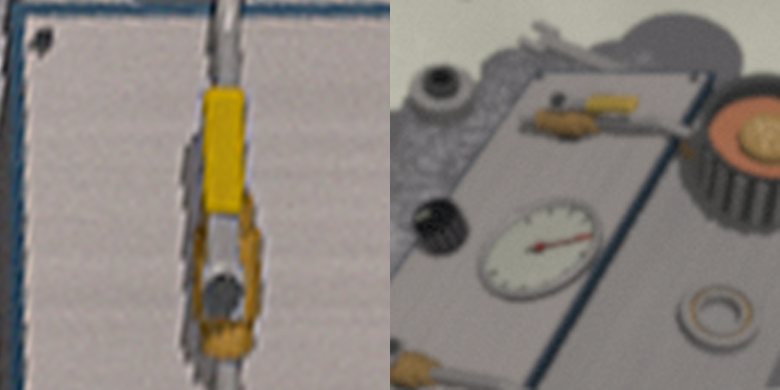

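The rectified top view shows the yellow sleeve at (223,150), exactly in line with the feed line; the line fit is 0.1° off. The scene view shows the needle under the red pointer, the drum in place, and the arm clear.

```bash
python3 -c "
from rig import *
print(order.close_job())"
```

```text
the job is handed in; nothing more can be done
None
```

The job is handed in, with no verdict returned: in the last pictures the needle lay on the red set pointer, the left lever (the drum's station) was fully open in line with its feed line, and the drum stood on its seat; I never touched the right lever, and the arm was clear.

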